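# Check the frying pan with the infrared thermometer

### The job

Check whether the frying pan on the portable hob is ready for the eggs: take the pistol-grip infrared thermometer by its grip, hold it over the pan, looking down at a slant of at least 30 degrees below level, so that its measuring spot (10 cm in front of the lens) lies on the middle of the pan's floor, and squeeze the trigger right in for more than a second while you hold it still. Let the trigger out again while the spot is still there, so that the reading stays locked, without dropping the thermometer. Then lay it gently on its side on the worktop, and do not touch the pan or the hob with anything or disturb the egg box, the bowl or the fork.

Things in the scene. Friction and masses are not known exactly. Their poses are not given: they have to be found in the camera images.
- thermometer: Infrared thermometer shaped like a pistol, grey and black, lying on its side, 160 x 130 mm, 40 mm thick, 0.22 kg, balanced near the trigger. Origin: on the side it lies on, level with the trigger's middle, 22 mm ahead of the handle's back. x = line of sight, out of the lens; y = from barrel to butt; z = across the body, up at the start. Barrel: x -42 to 85, y -64 to -24, z 0 to 40 mm.
- trigger (a joint): Sprung trigger in the front of the handle, in m: 0 = out, 0.006 = right in (toward the handle's back, along the thermometer's -x). It starts to move at 10 N and is fully in at 16 N. Face 34 mm (y -17 to 17) x 18 mm (z 11 to 29), at x = 22 mm when out: handle and trigger together measure 44 mm across when out, 38 mm when in.
- grip (a point): Point midway between trigger face (out) and back of the handle, in the middle of the thickness: thermometer frame (0, 0, 20) mm. Handle: straight part x -22 to 15, y -24 to 42, z 4 to 36; below it the handle leans back 10 degrees to a 40 mm thick butt at x -40 to 10, y 68 to 97 mm.
- lens (a point): Middle of the lens at the front of the nose, thermometer frame (85, -44, 20) mm.
- spot (a point): Measuring spot: point on the line of sight 100 mm in front of the lens, thermometer frame (185, -44, 20) mm; the instrument measures what lies here.
- pan: Loose steel frying pan, hot, standing on the hob; origin under the middle of its base, z up. Base 160 mm across, rim 220 mm across and 40 mm high, floor 4 mm thick. Handle along the pan's +x, 24 mm wide, from the rim to 274 mm from the middle, rising to 76 mm.
- pan_middle (a point): Middle of the upper face of the pan's floor, on its axis.
- hob: Fixed portable hob, white case with black glass top, 320 mm deep (x) x 260 mm wide (y) x 56 mm high; origin in the middle of its underside, front (touch marks) toward -x.
- egg_box: Closed cardboard egg box, 106 x 155 x 72 mm, origin under its middle; bystander.
- bowl: White bowl, 150 mm across, 65 mm high, origin under its middle; bystander.
- fork: Table fork with black handle, 193 x 26 x 14 mm, lying along its x, origin under its middle; bystander.
Things that resemble listed ones, but are neither listed nor needed, are in the scene too. There is more than one size of the thermometer; the job needs the larger.

How it is judged:
By the outcome, as a careful person would: the job done as asked, in the order asked, and still so for the second after the job is handed in, with the robot touching nothing.
It also fails if it takes over 46 s, if anything falls off the work surface, if the arm or the gripper's body presses on something with over 40 N, if the wrist force passes 120 N, or if a joint passes its speed limit or range.

### The arm

A 6-joint arm with a two-finger parallel gripper is mounted at the origin on a cart in front of the work surface, level with it; the furniture and walls round the work are solid. World frame = base frame: x ahead of the robot, y to its left, z up, the work surface at z = 0. Lengths are in m, angles in rad, forces in N, time in s.
With the tool pointing down it reaches from about 0.25 to 0.775 m from the base axis. Payload 4 kg.
Tool frame: the origin (TCP) lies at the very end of the fingers, on their centre line; the grasp point (between the pads) lies 19 mm behind it; z points along the fingers, y is the line along which they close (so a half turn about z gives the same grasp; the last joint's range is limited). The gripper opens to 85 mm and grips with 20 to 120 N. Pads are 22 mm wide; open, the fingers measure 114 mm over their backs; the gripper's body (76 mm by 85 mm) begins 54 mm behind the grasp point. The pads swing forward as they close: fully open they stand 13 mm farther back than shut.
Start: joints at [1.158, 0.087, 1.371, -0, 1.684, -0.103], TCP at [0.168, 0.524, 0.207] pointing down, gripper open.
Joint ranges: [-3.1, 3.1], [-0.76, 2.03], [0.27, 2.55], [-1.08, 4.22], [0.17, 2.65], [-2.57, 2.57]. Speed limits (rad/s): [2.79, 2.79, 3.14, 3.14, 3.14, 3.14].

### API

Orientations are given as a unit quaternion [x, y, z, w].
In Python, from rig import bot gives the robot as it stands.
- The arm moves only by the tool arm_command, never from a script. Its argument "deltas" is a list of rows, each a list of 3 entries, a list of its own where there are three numbers: the closure, from 0 (fully open) to 1 (shut), then the shift along the tool's x, y, z in cm, then the turn, a rotation vector about the tool's x, y, z in rad. A call has 1 to 12 rows; each row is the pose to reach, as a shift and turn from the pose commanded when the call began, along the tool's axes at that moment; what a row does not reach only later rows make up. A row lasts 1/8 s, in which the tool goes at most 62.5 mm and 10.7 degrees, less where a joint would pass 70% of its speed; a pose out of reach is approached as far as the arm can. A call with a gripper value outside its range is refused whole. The fingers move at their own pace and stop on an object; "grip_force" is the grip in N (left out, the last holds). Time passes only in rows, so rows that repeat a pose let the fingers close. It gives the time, the measured TCP pose, the force, the opening and the grip force at its end, in the units of the state.
- bot.get_state(): the state, without advancing time (a new reading comes with each control period).
- bot.camera(name): name is "scene" or "top"; returns a dict with "img" (384x512x3 uint8, red, green, blue), "depth" (384x512 float32, m along the optical axis (not along the pixel's ray), 0 where there is no reading), "mtx" (3x3 intrinsics, pixels), "k1" (the pictures are not rectified: a ray, as slopes to the right and down, at radius r is drawn at 1 + k1 r^2 times it, then the intrinsics apply), "cam_to_world" (4x4, takes a point from camera to world coordinates). Camera axes: x right, y down, z forward; pixel columns grow to the right and rows downward; lengths in m; the calibration is good to about 2 mm. A picture is of the moment at which its call begins.
- bot.sign_off(): hands the job in; it is judged then, once.
The state is a dict: "t": time; "q": joint angles; "qd": joint speeds; "tau": joint torques, N m; "eef_pos": TCP position; "tool_rot": TCP orientation; "force": force on the tool from outside, world axes, zero at the start; "torque": the same for the moment, N m; "finger_gap": finger opening in m; "grasp_force": force on a finger pad.
Only numpy, scipy, OpenCV 4.12 (cv2) and the standard library are available. Lean on these libraries where they do the work, as an engineer would, in place of code of your own. Each camera call takes 0.05 s, during which the arm holds its last target. There are 200 camera calls.

## Working session

There is one attempt and no reset: what is moved stays moved. The work goes in short steps, Python scripts to look and compute and a tool call to move; the robot and the scene stay as the last step left them, time stands still between calls to the robot, and variables do not carry over. Pictures are saved under pics/ and viewed, at most 10 in all, crops included, and the job is handed in when it is done.

Besides the shell and the picture viewer there is one more tool, called by a JSON object that holds its "fn" and its "kwargs". arm_command: Moves the arm, as the interface text tells. Its arguments: {"type":"object","properties":{"deltas":{"type":"array"},"grip_force":{"type":"number"}},"required":["deltas"]}

```bash
ls; mkdir -p pics
cat > h.py <<'E'
import numpy as np, cv2
from scipy.spatial.transform import Rotation as R
from rig import bot
def pts(c):
    """world xyz image from depth"""
    h,w=c["depth"].shape; u,v=np.meshgrid(np.arange(w),np.arange(h))
    d=np.stack([u,v],-1).reshape(-1,1,2).astype(float)
    K=c["mtx"]; n=cv2.undistortPoints(d,K,np.array([c["k1"],0,0,0.])).reshape(h,w,2)
    z=c["depth"][...,None]; p=np.concatenate([n*z,z],-1)
    T=c["cam_to_world"]; P=p@T[:3,:3].T+T[:3,3]; P[c["depth"]==0]=np.nan
    return P
E
python3 - <<'E'
from h import *
s=bot.get_state(); print({k:np.round(v,3).tolist() for k,v in s.items()})
for n in("scene","top"):
    c=bot.camera(n); np.save(f"{n}.npy",c,allow_pickle=True)
    cv2.imwrite(f"pics/{n}0.png",cv2.resize(c["img"][...,::-1],(768,576),interpolation=cv2.INTER_CUBIC))
    print(n,c["mtx"].round(1).tolist(),c["k1"],c["cam_to_world"].round(3).tolist(),(c["depth"]==0).mean())
E
```

```text
pics
{'t': 0.0, 'q': [1.158, 0.088, 1.372, -0.0, 1.684, -0.103], 'qd': [-0.001, 0.001, 0.001, -0.001, -0.001, 0.001], 'tau': [-0.0, -35.188, -31.327, -0.0, 0.011, 0.0], 'eef_pos': [0.167, 0.523, 0.206], 'tool_rot': [0.154, 0.988, -0.001, -0.0], 'force': [-0.111, -0.429, 0.378], 'torque': [-0.021, 0.02, 0.023], 'grasp_force': 0.0, 'finger_gap': 0.085}
scene [[461.5, 0.0, 254.7], [0.0, 461.5, 184.3], [0.0, 0.0, 1.0]] -0.18686588616151367 [[0.881, -0.181, 0.438, -0.143], [-0.474, -0.369, 0.8, -1.214], [0.017, -0.911, -0.411, 0.655], [0.0, 0.0, 0.0, 1.0]] 0.0168609619140625
top [[458.1, 0.0, 257.0], [0.0, 458.1, 195.1], [0.0, 0.0, 1.0]] -0.032433368440199006 [[0.001, -0.981, 0.193, 0.275], [-1.0, -0.001, -0.0, -0.021], [0.0, -0.193, -0.981, 1.349], [0.0, 0.0, 0.0, 1.0]] 0.00396728515625
```

View pics/scene0.png

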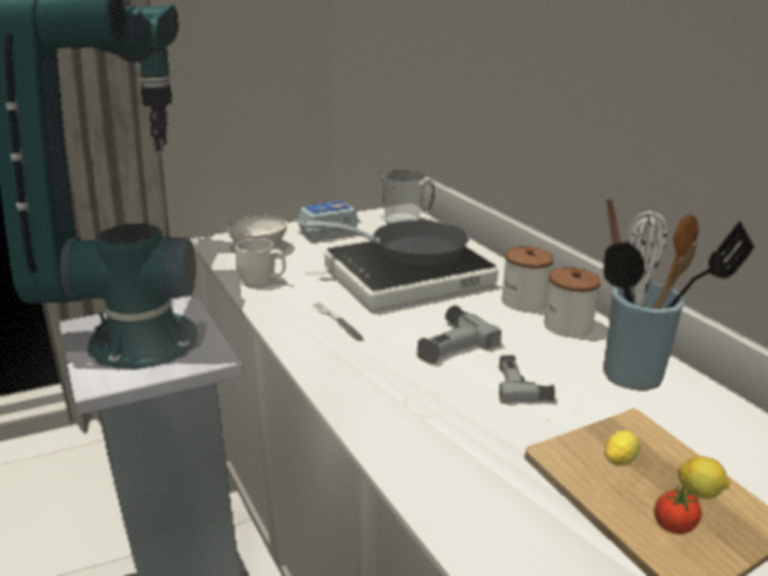

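View pics/top0.png

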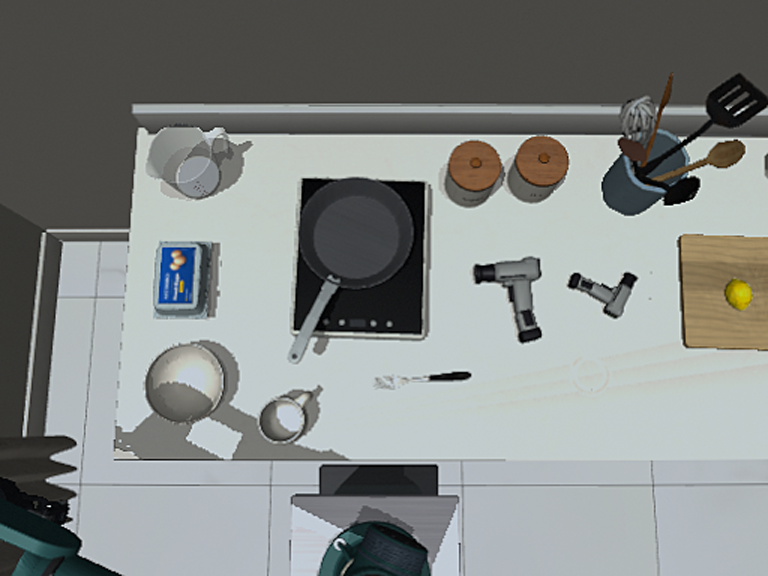

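The top view shows the large thermometer at about (510,295), with its nose to the left (toward +y and the pan), its trigger at about (506,300) and its butt at (530,333). The smaller one is at (605,290). The pan is at about (357,235) on the hob, with its handle toward (295,355). Now I'll measure.

```bash
python3 - <<'E'
from h import *
c=np.load("top.npy",allow_pickle=True).item(); P=pts(c)
tab=P[300:305,280:310].reshape(-1,3); print("table z",np.nanmedian(tab[:,2]), np.nanstd(tab[:,2]))
sub=P[165:235,308:368]; z=sub[...,2]
m=(z>0.012)&(z<0.06); n,l,st,ce=cv2.connectedComponentsWithStats(m.astype(np.uint8)); k=1+st[1:,4].argmax(); m=l==k
q=sub[m]; print(len(q),"z pct",np.percentile(q[:,2],[5,25,50,75,95,99]))
print("bbox",q.min(0),q.max(0))
np.save("th.npy",q)
# ascii slice profile: per image row extents in world y
top=q[q[:,2]>0.022]
for a in np.arange(top[:,0].min(),top[:,0].max(),0.006):
    s=top[(top[:,0]>=a)&(top[:,0]<a+.006)]
    print("x%.3f y %.3f..%.3f  zmed %.3f n%d"%(a+.003,s[:,1].min(),s[:,1].max(),np.median(s[:,2]),len(s)))
# pan
sub=P[100:200,190:285].reshape(-1,3)
rim=sub[(sub[:,2]>0.088)&(sub[:,2]<0.104)]
print("z hist",np.histogram(sub[:,2],bins=np.arange(0.04,.13,.004)))
A=np.c_[2*rim[:,:2],np.ones(len(rim))]
E
python3 - <<'E'
import cv2,numpy as np
c=np.load("top.npy",allow_pickle=True).item()
a=cv2.resize(c["img"][160:235,300:375,::-1],(600,600),interpolation=cv2.INTER_CUBIC); cv2.imwrite("pics/th.png",a)
E
```

```text
table z 0.0021604388694561605 0.0026354429439270303
1190 z pct [0.02453535 0.0335582  0.03705802 0.03967106 0.04332658 0.04562178]
bbox [ 0.43718168 -0.32521088  0.01366167] [ 0.60383255 -0.1942192   0.0476054 ]
x0.440 y -0.311..-0.283  zmed 0.036 n22
x0.446 y -0.319..-0.281  zmed 0.040 n29
x0.452 y -0.319..-0.280  zmed 0.040 n30
x0.458 y -0.320..-0.280  zmed 0.039 n29
x0.464 y -0.317..-0.278  zmed 0.037 n28
x0.470 y -0.312..-0.278  zmed 0.037 n25
x0.476 y -0.314..-0.276  zmed 0.037 n27
x0.482 y -0.312..-0.273  zmed 0.036 n27
x0.488 y -0.307..-0.273  zmed 0.037 n25
x0.494 y -0.308..-0.273  zmed 0.035 n25
x0.500 y -0.304..-0.271  zmed 0.036 n25
x0.506 y -0.305..-0.271  zmed 0.037 n25
x0.512 y -0.305..-0.271  zmed 0.037 n28
x0.518 y -0.306..-0.263  zmed 0.035 n33
x0.524 y -0.307..-0.263  zmed 0.035 n28
x0.530 y -0.302..-0.263  zmed 0.035 n29
x0.536 y -0.303..-0.263  zmed 0.035 n33
x0.542 y -0.304..-0.261  zmed 0.034 n32
x0.548 y -0.305..-0.252  zmed 0.034 n39
x0.554 y -0.305..-0.199  zmed 0.034 n37
x0.560 y -0.317..-0.195  zmed 0.034 n96
x0.566 y -0.325..-0.196  zmed 0.039 n107
x0.572 y -0.325..-0.195  zmed 0.040 n89
x0.578 y -0.322..-0.196  zmed 0.040 n87
x0.584 y -0.323..-0.195  zmed 0.040 n75
x0.590 y -0.323..-0.196  zmed 0.038 n73
x0.596 y -0.323..-0.203  zmed 0.037 n40
x0.602 y -0.321..-0.294  zmed 0.036 n14
z hist (array([  45,  136,  187,  782, 1916, 1718,  478,  190,  167,  154,  171,
        198,  236,  314,  201,   46,   22,   17,   10,    2,    0,    0]), array([0.04 , 0.044, 0.048, 0.052, 0.056, 0.06 , 0.064, 0.068, 0.072,
       0.076, 0.08 , 0.084, 0.088, 0.092, 0.096, 0.1  , 0.104, 0.108,
       0.112, 0.116, 0.12 , 0.124, 0.128]))
```

View pics/th.png

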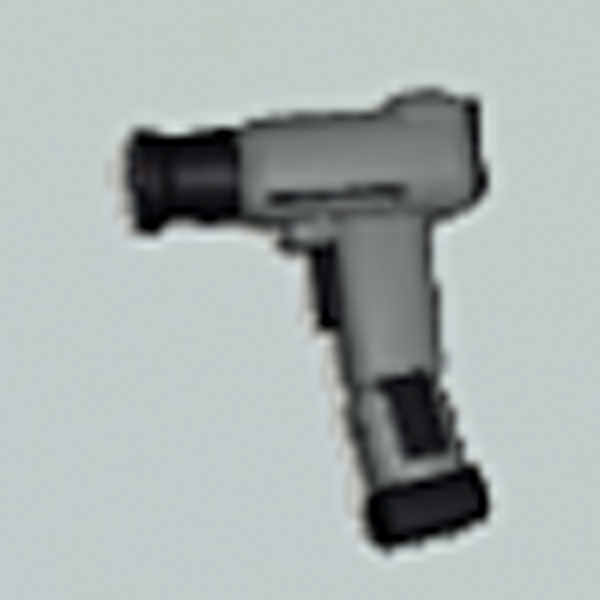

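The crop shows the large thermometer: nose at (135,180), black trigger at (325,290), back of the handle at x≈435 and butt at (430,505). It is turned about 3–4° counter-clockwise in the picture.

```bash
cat > pose.py <<'E'
from h import *
def ray(c,uv,z):
    n=cv2.undistortPoints(np.float64(uv).reshape(-1,1,2),c["mtx"],np.array([c["k1"],0,0,0.])).reshape(-1,2)
    T=c["cam_to_world"]; d=np.c_[n,np.ones(len(n))]@T[:3,:3].T; o=T[:3,3]
    return o+d*((z-o[2])/d[:,2])[:,None]
E
python3 - <<'E'
from pose import *
c=np.load("top.npy",allow_pickle=True).item()
x0,y0,S=300,160,8
g=cv2.cvtColor(c["img"],cv2.COLOR_RGB2GRAY)[y0:235,x0:375]
G=cv2.resize(g,None,fx=S,fy=S,interpolation=cv2.INTER_CUBIC); m=(G<155).astype(np.uint8)
n,l,st,ce=cv2.connectedComponentsWithStats(m); m=l==1+st[1:,4].argmax()
cv=lambda u,v,z=.02: ray(c,np.c_[(np.asarray(u)+.5)/S-.5+x0,(np.asarray(v)+.5)/S-.5+y0],z)
def fit(p,a):  # robust line: other = k*a+b
    p=p[:,:2]; v=cv2.fitLine(p.astype(np.float32),cv2.DIST_HUBER,0,1e-4,1e-4).ravel(); return v
rows=np.arange(235,360)
back=cv(np.r_[[np.where(m[r])[0].max() for r in rows]],rows); v=fit(back,0); print("back edge",v, "ang from -x deg",np.degrees(np.arctan2(v[1],v[0])))
rt=np.arange(262,315); tr=cv(np.r_[[np.where(m[r])[0].min() for r in rt]],rt); v=fit(tr,0); print("trigger edge",v,np.degrees(np.arctan2(v[1],v[0])))
cols=np.arange(255,375); up=cv(cols,np.r_[[np.where(m[:,k])[0].min() for k in cols]],.02); v=fit(up,0); print("barrel top",v,np.degrees(np.arctan2(-v[0],v[1])))
cols=np.arange(150,235); no=cv(cols,np.r_[[np.where(m[:,k])[0].min()/2+np.where(m[:,k])[0].max()/2 for k in cols]],.02); v=fit(no,0); print("nose mid",v,np.degrees(np.arctan2(-v[0],v[1])))
r=np.arange(150,200); f=cv(np.r_[[np.where(m[k])[0].min() for k in r]],r); print("lens front",f[:,1].max(), f.mean(0)); 
b=np.argwhere(m); w=cv(b[:,1],b[:,0]); print("butt end xmin",w[:,0].min(), "barrel rear ymin",w[:,1].min())
# lens-mid to rear-mid
# pan: rim circle & floor
P=pts(c); s=P[100:200,190:285].reshape(-1,3)
fl=s[(s[:,2]>.05)&(s[:,2]<.07)]
lo=s[(s[:,2]>.090)&(s[:,2]<.102)]
A=np.c_[2*lo[:,:2],np.ones(len(lo))]; keep=np.ones(len(lo),bool)
for i in range(6):
    q=np.linalg.lstsq(A[keep],(lo[keep,:2]**2).sum(1),rcond=None)[0]; rr=np.hypot(*(lo[:,:2]-q[:2]).T); R0=np.sqrt(q[2]+q[:2]@q[:2]); keep=abs(rr-R0)<max(.004,.02/(i+1))
print("rim circle",q[:2],R0,keep.sum())
d=s[np.hypot(*(s[:,:2]-q[:2]).T)<.06]; print("floor z",np.median(d[:,2]))
# image dark rim
gg=cv2.cvtColor(c["img"],cv2.COLOR_RGB2HSV)
E
```

```text
back edge [ 0.9981119   0.06142199  0.5307619  -0.30973953] ang from -x deg 3.521437
trigger edge [ 0.9995393   0.03035041  0.53312105 -0.26128817] 1.7392173
barrel top [ 0.06699852 -0.9977531   0.60164845 -0.26226732] -176.15839
nose mid [ 0.07877947 -0.9968921   0.5767268  -0.22470208] -175.48158
lens front -0.19323851291773023 [ 0.57784957 -0.19380291  0.02      ]
butt end xmin 0.4355886571473289 barrel rear ymin -0.3306294735953203
rim circle [0.6383783  0.03716643] 0.10510950960594337 531
floor z 0.060903559036598054
```

```bash
cat >> pose.py <<'E'
def plan(pos,Rt,cur=None):
    s=bot.get_state() if cur is None else cur
    R0=R.from_quat(s["tool_rot"]); d=R0.inv().apply(np.array(pos)-s["eef_pos"])*100
    r=(R0.inv()*Rt).as_rotvec(); print("shift cm",d.round(2).tolist(),"turn",r.round(3).tolist(),"t",round(s["t"],2),"q",np.round(s["q"],2).tolist())
def toolR(yaw,slant=0):
    """thermometer x axis: azimuth yaw (deg), slanted down by slant; tool y=-x_t, z=-z_t"""
    Rt=R.from_euler("ZY",[yaw,slant],degrees=True).as_matrix()
    # columns x_t,y_t,z_t ; tool x=-y_t? (y x z)
    x,y,z=Rt.T; return R.from_matrix(np.c_[np.cross(-x,-z),-x,-z])
E
python3 - <<'E'
from pose import *
c=np.load("top.npy",allow_pickle=True).item()
e=ray(c,np.float64([[299.5,232],[413.5,232],[357,177.5],[357,290.5]])/1.5,.096); print(e.round(3).tolist())
plan([.537,-.284,.10],toolR(93.7))
E
```

```text
[[0.638, 0.141, 0.096], [0.638, -0.075, 0.096], [0.747, 0.033, 0.096], [0.525, 0.031, 0.096]]
shift cm [-59.81, -65.61, 10.73] turn [-0.001, 0.003, 2.767] t 0.1 q [1.16, 0.09, 1.37, -0.0, 1.68, -0.1]
```

{"fn": "arm_command", "kwargs": {"deltas": [[0, [-20, -22, 3], [0, 0, 0.9]], [0, [-40, -44, 3], [0, 0, 1.8]], [0, [-59.8, -65.6, 5], [0, 0, 2.767]], [0, [-59.8, -65.6, 5], [0, 0, 2.767]], [0, [-59.8, -65.6, 5], [0, 0, 2.767]], [0, [-59.8, -65.6, 5], [0, 0, 2.767]], [0, [-59.8, -65.6, 5], [0, 0, 2.767]], [0, [-59.8, -65.6, 5], [0, 0, 2.767]], [0, [-59.8, -65.6, 5], [0, 0, 2.767]], [0, [-59.8, -65.6, 5], [0, 0, 2.767]], [0, [-59.8, -65.6, 5], [0, 0, 2.767]], [0, [-59.8, -65.6, 5], [0, 0, 2.767]]], "grip_force": 20}}

```text
t: 1.6
eef_pos: [0.4796, -0.1589, 0.1641]
tool_rot: [0.959, 0.284, 0.0, -0.0]
force: [0.8, -0.5, 1.1]
finger_gap: 0.0853
grasp_force: 0.0
```

```bash
python3 -c "
from pose import *
print(bot.get_state()['eef_pos']);plan([.537,-.284,.10],toolR(93.7))"
```

```text
[ 0.4796418  -0.15890928  0.16411392]
shift cm [-1.99, 13.62, 6.4] turn [-0.001, -0.0, 0.51] t 1.6 q [-0.43, 0.0, 1.55, 0.0, 1.6, 0.56]
```

{"fn": "arm_command", "kwargs": {"deltas": [[0.3, [-2, 13.6, 6.4], [0, 0, 0.51]], [0.3, [-2, 13.6, 6.4], [0, 0, 0.51]], [0.3, [-2, 13.6, 6.4], [0, 0, 0.51]], [0.3, [-2, 13.6, 6.4], [0, 0, 0.51]], [0.3, [-2, 13.6, 6.4], [0, 0, 0.51]], [0.3, [-2, 13.6, 6.4], [0, 0, 0.51]]]}}

```text
t: 2.35
eef_pos: [0.5376, -0.2806, 0.1018]
tool_rot: [0.999, 0.037, 0.001, 0.0]
force: [0.5, 0.1, -0.1]
finger_gap: 0.0601
grasp_force: 0.0
```

Run:
```python
from pose import *
s=bot.get_state();print(s['eef_pos'],s['finger_gap']);plan([.537,-.284,.003],toolR(93.7))
c=bot.camera("scene"); P=pts(c); cv2.imwrite("pics/s1.png",cv2.resize(c["img"][150:300,220:420,::-1],(800,600),interpolation=cv2.INTER_CUBIC))
```

```text
[ 0.53761673 -0.28060354  0.10183776] 0.060139734919071465
shift cm [-0.1, 0.33, 9.88] turn [0.001, -0.001, 0.009] t 2.35 q [-0.57, 0.25, 1.39, 0.0, 1.5, 0.92]
```

View pics/s1.png

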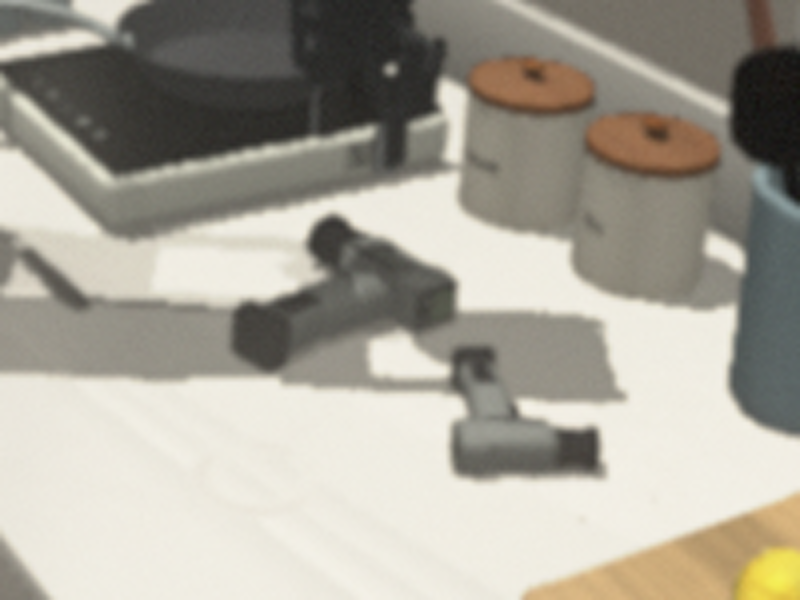

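The scene crop shows the open fingers at (395,150) above the large thermometer at (370,290). Nothing has been disturbed, so I'll descend.

{"fn": "arm_command", "kwargs": {"deltas": [[0.2, [-0.1, 0.3, 4], [0, 0, 0.01]], [0.2, [-0.1, 0.3, 7], [0, 0, 0.01]], [0.2, [-0.1, 0.3, 9], [0, 0, 0.01]], [0.2, [-0.1, 0.3, 9.8], [0, 0, 0.01]], [0.2, [-0.1, 0.3, 9.8], [0, 0, 0.01]], [0.2, [-0.1, 0.3, 9.8], [0, 0, 0.01]]]}}

```text
t: 3.15
eef_pos: [0.5376, -0.2852, 0.0043]
tool_rot: [1.0, 0.031, 0.001, 0.001]
force: [-0.1, -0.0, -0.3]
finger_gap: 0.0683
grasp_force: 0.0
```

{"fn": "arm_command", "kwargs": {"deltas": [[0.4, [0, 0, 0], [0, 0, 0]], [0.45, [0, 0, 0], [0, 0, 0]], [0.47, [0, 0, 0], [0, 0, 0]], [0.47, [0, 0, 0], [0, 0, 0]], [0.47, [0, 0, 0], [0, 0, 0]]]}}

```text
t: 3.78
eef_pos: [0.5366, -0.2846, 0.0026]
tool_rot: [1.0, 0.031, -0.0, -0.0]
force: [0.1, 0.4, -0.4]
finger_gap: 0.0452
grasp_force: 0.0
```

{"fn": "arm_command", "kwargs": {"deltas": [[0.49, [0, 0, 0], [0, 0, 0]], [0.5, [0, 0, 0], [0, 0, 0]], [0.5, [0, 0, 0], [0, 0, 0]], [0.5, [0, 0, 0], [0, 0, 0]]]}}

```text
t: 4.28
eef_pos: [0.5369, -0.285, 0.0031]
tool_rot: [1.0, 0.031, 0.0, 0.0]
force: [0.2, -0.6, 2.5]
finger_gap: 0.0423
grasp_force: 1.2
```

{"fn": "arm_command", "kwargs": {"deltas": [[0.51, [0, 0, 0], [0, 0, 0]], [0.51, [0, 0, 0], [0, 0, 0]], [0.51, [0, 0, 0], [0, 0, 0]]]}}

```text
t: 4.65
eef_pos: [0.5369, -0.2851, 0.0032]
tool_rot: [1.0, 0.031, 0.0, 0.001]
force: [-0.7, -2.5, 4.8]
finger_gap: 0.042
grasp_force: 4.4
```

{"fn": "arm_command", "kwargs": {"deltas": [[0.53, [0, 0, 0], [0, 0, 0]], [0.53, [0, 0, 0], [0, 0, 0]], [0.53, [0, 0, 0], [0, 0, 0]]]}}

```text
t: 5.03
eef_pos: [0.537, -0.2856, 0.0035]
tool_rot: [1.0, 0.031, 0.001, 0.001]
force: [-0.4, -3.3, 5.3]
finger_gap: 0.0403
grasp_force: 6.3
```

{"fn": "arm_command", "kwargs": {"deltas": [[0.6, [0, 0, 0], [0, 0, 0]], [0.6, [0, 0, 0], [0, 0, 0]], [0.6, [0, 0, 0], [0, 0, 0]], [0.6, [0, 0, 0], [0, 0, 0]]], "grip_force": 30}}

```text
t: 5.52
eef_pos: [0.5373, -0.286, 0.004]
tool_rot: [1.0, 0.031, 0.001, 0.001]
force: [-0.4, -4.5, 7.0]
finger_gap: 0.0359
grasp_force: 33.6
```

Run:
```python
from pose import *
for i in range(2):
    c=bot.camera("top"); s=bot.get_state(); print({k:np.round(s[k],4).tolist() for k in("force","torque","grasp_force","finger_gap","eef_pos")})
cv2.imwrite("pics/t1.png",cv2.resize(c["img"][160:235,300:375,::-1],(600,600),interpolation=cv2.INTER_CUBIC))
```

```text
{'force': [-1.3764, -5.7987, 7.0913], 'torque': [-0.5488, 0.1079, -0.0275], 'grasp_force': 33.581, 'finger_gap': 0.036, 'eef_pos': [0.5373, -0.286, 0.004]}
{'force': [-1.2387, -3.8638, 5.6751], 'torque': [-0.5143, 0.1483, 0.0215], 'grasp_force': 33.5815, 'finger_gap': 0.036, 'eef_pos': [0.5373, -0.286, 0.004]}
```

View pics/t1.png

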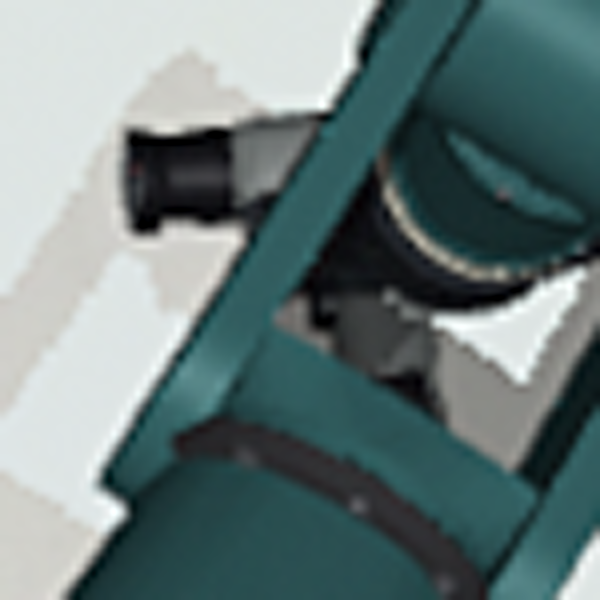

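The picture shows the fingers closed on the handle and trigger at about (330,300), and the thermometer has not moved. I'll trace gap against force as the grip opens.

{"fn": "arm_command", "kwargs": {"deltas": [[0.56, [0, 0, 0], [0, 0, 0]], [0.56, [0, 0, 0], [0, 0, 0]], [0.56, [0, 0, 0], [0, 0, 0]]]}}

```text
t: 6.0
eef_pos: [0.5373, -0.2858, 0.0038]
tool_rot: [1.0, 0.031, 0.001, 0.001]
force: [-0.5, -3.7, 6.5]
finger_gap: 0.0375
grasp_force: 3.0
```

{"fn": "arm_command", "kwargs": {"deltas": [[0.54, [0, 0, 0], [0, 0, 0]], [0.54, [0, 0, 0], [0, 0, 0]], [0.54, [0, 0, 0], [0, 0, 0]]]}}

```text
t: 6.38
eef_pos: [0.5373, -0.2855, 0.0035]
tool_rot: [1.0, 0.031, 0.001, 0.001]
force: [-0.9, -3.2, 5.9]
finger_gap: 0.0393
grasp_force: 2.9
```

{"fn": "arm_command", "kwargs": {"deltas": [[0.52, [0, 0, 0], [0, 0, 0]], [0.52, [0, 0, 0], [0, 0, 0]], [0.52, [0, 0, 0], [0, 0, 0]]]}}

```text
t: 6.75
eef_pos: [0.5372, -0.2852, 0.0033]
tool_rot: [1.0, 0.031, 0.001, 0.001]
force: [-0.1, -2.3, 6.2]
finger_gap: 0.0406
grasp_force: 2.7
```

{"fn": "arm_command", "kwargs": {"deltas": [[0.5, [0, 0, 0], [0, 0, 0]], [0.5, [0, 0, 0], [0, 0, 0]], [0.5, [0, 0, 0], [0, 0, 0]]]}}

```text
t: 7.12
eef_pos: [0.5371, -0.2849, 0.003]
tool_rot: [1.0, 0.031, 0.001, 0.0]
force: [0.2, -3.2, 4.6]
finger_gap: 0.0425
grasp_force: 2.5
```

{"fn": "arm_command", "kwargs": {"deltas": [[0.6, [0, 0, 0], [0, 0, 0]], [0.6, [0, 0, 0], [0, 0, 0]], [0.6, [0, 0, 0], [0, 0, 0]], [0.6, [0, 0, -0.4], [0, 0, 0]], [0.6, [0, 0, -0.8], [0, 0, 0]], [0.6, [0, 0, -0.8], [0, 0, 0]], [0.6, [0, 0, -0.8], [0, 0, 0]], [0.6, [0, 0, -0.8], [0, 0, 0]]]}}

```text
t: 8.12
eef_pos: [0.5363, -0.2843, 0.0102]
tool_rot: [1.0, 0.031, -0.0, -0.0]
force: [0.1, -1.1, -3.3]
finger_gap: 0.0361
grasp_force: 31.9
```

{"fn": "arm_command", "kwargs": {"deltas": [[0.55, [0, 0, 0], [0, 0, 0]], [0.53, [0, 0, 0], [0, 0, 0]], [0.53, [0, 0, 0], [0, 0, 0]], [0.53, [0, 0, 0], [0, 0, 0]]]}}

```text
t: 8.62
eef_pos: [0.5367, -0.2847, 0.0109]
tool_rot: [1.0, 0.031, 0.0, 0.0]
force: [-0.2, -0.4, -0.2]
finger_gap: 0.0403
grasp_force: 0.0
```

{"fn": "arm_command", "kwargs": {"deltas": [[0.51, [0, 0, 0], [0, 0, 0]], [0.51, [0, 0, 0], [0, 0, 0]], [0.51, [0, 0, 0], [0, 0, 0]]]}}

```text
t: 9.0
eef_pos: [0.5366, -0.2846, 0.0106]
tool_rot: [1.0, 0.031, -0.0, -0.0]
force: [-0.6, -0.4, 0.3]
finger_gap: 0.0422
grasp_force: 0.0
```

{"fn": "arm_command", "kwargs": {"deltas": [[0.3, [0, 0, 0], [0, 0, 0]], [0.2, [0, 0, 0], [0, 0, 0]], [0.2, [0, 0, -3], [0, 0, 0]], [0.2, [0, 0, -7], [0, 0, 0]], [0.2, [-13, 0, -9], [0, 0, 0]], [0.2, [-13, 0, -9], [0, 0, 0]], [0.2, [-13, 0, -9], [0, 0, 0]], [0.2, [-13, 0, -9], [0, 0, 0]]]}}

```text
t: 10.0
eef_pos: [0.4071, -0.2929, 0.1011]
tool_rot: [1.0, 0.03, 0.001, 0.0]
force: [0.4, 0.2, 0.5]
finger_gap: 0.0682
grasp_force: 0.0
```

Run:
```python
from pose import *
c=bot.camera("top"); np.save("top2.npy",c,allow_pickle=True)
cv2.imwrite("pics/t2.png",cv2.resize(c["img"][160:235,300:375,::-1],(600,600),interpolation=cv2.INTER_CUBIC))
s=bot.get_state(); print(s["t"],s["eef_pos"])
```

```text
10.05 [ 0.40765432 -0.29286879  0.10092414]
```

View pics/t2.png

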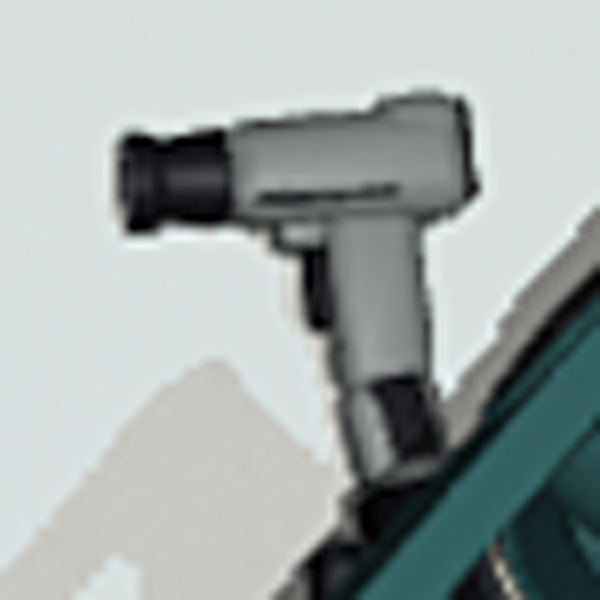

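The trigger is visible and out at (318,290), and the thermometer has slid about 4 mm toward +y. The force data say the pads closed on the bare handle (37 mm), so I'll check where the fingers really are relative to the TCP.

Run:
```python
from pose import *
c=bot.camera("scene"); s=bot.get_state(); P=pts(c).reshape(-1,3)
print(s["eef_pos"],s["t"])
R0=R.from_quat(s["tool_rot"]); L=R0.inv().apply(P-s["eef_pos"])*1000
m=(abs(L[:,0])<50)&(abs(L[:,1])<70)&(L[:,2]>-90)&(L[:,2]<25); L=L[m]
for a in range(-90,25,6):
    q=L[(L[:,2]>=a)&(L[:,2]<a+6)]
    if len(q): print(a,len(q),"x",np.percentile(q[:,0],[2,50,98]).round(0),"y",np.percentile(q[:,1],[2,50,98]).round(0))
K=c["mtx"]; T=np.linalg.inv(c["cam_to_world"]); p=T[:3,:3]@s["eef_pos"]+T[:3,3]
uv=K[:2,:2]@(p[:2]/p[2]*(1+c["k1"]*((p[:2]/p[2])**2).sum()))+K[:2,2]; u,v=uv.astype(int); print(uv)
im=cv2.resize(c["img"][v-60:v+45,u-70:u+70,::-1],(800,600),interpolation=cv2.INTER_CUBIC)
cv2.circle(im,(400,343),5,(0,0,255),1); cv2.imwrite("pics/s2.png",im)
```

```text
[ 0.40789992 -0.29276197  0.1007077 ] 10.1
-90 66 x [-17. -11.   9.] y [-64.  50.  66.]
-84 64 x [-15. -11.  11.] y [-61.   3.  66.]
-78 32 x [-15.  -9.   9.] y [-48. -35.  62.]
-72 29 x [-15.  -7.   7.] y [-40. -34.  47.]
-66 42 x [-14.  -7.   8.] y [-43. -31.  48.]
-60 37 x [-14.  -6.   8.] y [-38. -32.  49.]
-54 40 x [-14.  -8.   8.] y [-39.  33.  49.]
-48 37 x [-14.  -7.  10.] y [-38.  34.  48.]
-42 32 x [-14.  -5.   7.] y [-42. -34.  47.]
-36 24 x [-13.  -7.   6.] y [-40. -32.  43.]
-30 1 x [-2. -2. -2.] y [39. 39. 39.]
[269.95657121 209.18269747]
```

View pics/s2.png

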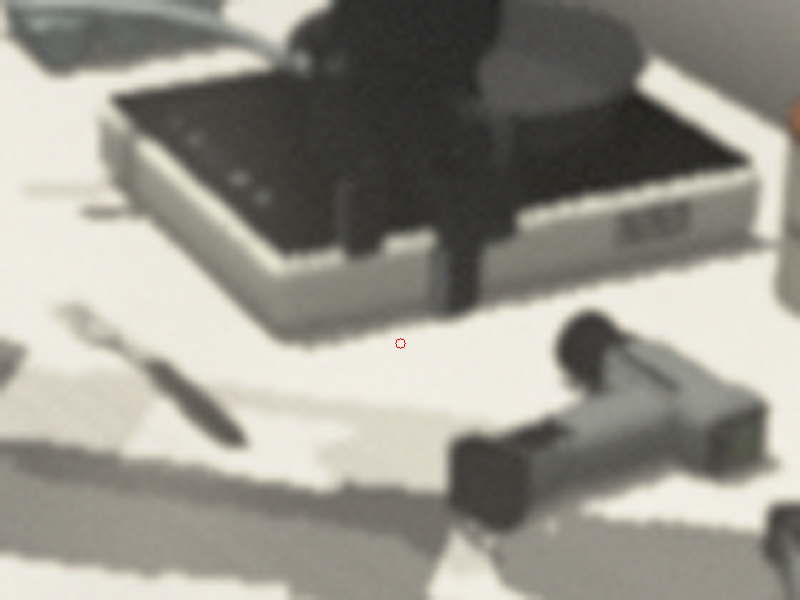

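The crop shows the fingertips at about (360,258) and (455,310), well above the projected TCP at (400,343). They really end about 25–30 mm short of it. I'll re-measure the thermometer and check the tip offset with the fingers nearly at grip width.

{"fn": "arm_command", "kwargs": {"deltas": [[0.46, [0, 0, 0], [0, 0, 0]], [0.46, [0, 0, 0], [0, 0, 0]], [0.46, [0, 0, 0], [0, 0, 0]], [0.46, [0, 0, 0], [0, 0, 0]]]}}

```text
t: 10.6
eef_pos: [0.407, -0.2926, 0.1005]
tool_rot: [1.0, 0.031, -0.0, -0.0]
force: [-0.3, -0.4, -0.1]
finger_gap: 0.0461
grasp_force: 0.0
```

Run:
```python
from pose import *
c=bot.camera("scene"); s=bot.get_state(); P=pts(c).reshape(-1,3)
print(s["eef_pos"],s["t"],s["finger_gap"])
R0=R.from_quat(s["tool_rot"]); L=R0.inv().apply(P-s["eef_pos"])*1000
L=L[(abs(L[:,0])<40)&(abs(L[:,1])<55)&(L[:,2]>-70)&(L[:,2]<25)]
for a in range(-60,25,4):
    q=L[(L[:,2]>=a)&(L[:,2]<a+4)]
    if len(q): print(a,len(q),"x",np.percentile(q[:,0],[2,50,98]).round(0),"y",np.percentile(q[:,1],[2,50,98]).round(0))
c=np.load("top2.npy",allow_pickle=True).item()
x0,y0,S=300,160,8
g=cv2.cvtColor(c["img"],cv2.COLOR_RGB2GRAY)[y0:235,x0:375]
G=cv2.resize(g,None,fx=S,fy=S,interpolation=cv2.INTER_CUBIC)<155
cv=lambda u,v,z: ray(c,np.c_[(np.asarray(u)+.5)/S-.5+x0,(np.asarray(v)+.5)/S-.5+y0],z)
def fit(p): return cv2.fitLine(p[:,:2].astype(np.float32),cv2.DIST_HUBER,0,1e-4,1e-4).ravel()
r=np.arange(235,340); print("back z36",fit(cv([np.where(G[k,:440])[0].max() for k in r],r,.036)))
r=np.arange(262,315); print("trig z11",fit(cv([np.where(G[k,:440])[0].min() for k in r],r,.011)))
k=np.arange(240,370); print("barrel top",fit(cv(k,[np.where(G[:300,j])[0].min() for j in k],.02)))
k=np.arange(145,225); print("nose mid",fit(cv(k,[(np.where(G[:300,j])[0].min()+np.where(G[:300,j])[0].max())/2 for j in k],.02)))
```

```text
[ 0.40694795 -0.29259091  0.10056404] 10.65 0.04622350127880062
-60 26 x [-14.  -2.   8.] y [-29. -21.  37.]
-56 26 x [-13.  -7.   8.] y [-29.   0.  37.]
-52 26 x [-13.  -5.   8.] y [-29.   1.  37.]
-48 28 x [-14.  -8.   6.] y [-28.  22.  37.]
-44 19 x [-14.  -6.   9.] y [-30.  29.  41.]
-40 25 x [-13.  -7.  10.] y [-30. -22.  36.]
-36 21 x [-13.  -6.   7.] y [-27. -22.  35.]
-32 20 x [-13.  -7.   7.] y [-27.  -0.  31.]
-28 14 x [-11.  -0.   5.] y [-27. -23.  30.]
back z36 [ 0.9970856   0.07629126  0.5285951  -0.30249405]
trig z11 [ 0.9999875  -0.00500093  0.53604746 -0.25989178]
barrel top [ 0.08921116 -0.99601275  0.60002816 -0.25592834]
nose mid [ 0.0995588  -0.99503165  0.57536405 -0.21378708]
```

```bash
python3 -c "
from pose import *
plan([.538,-.281,.07],toolR(94.8))"
```

```text
shift cm [13.15, -0.35, 3.06] turn [-0.0, 0.0, -0.022] t 10.65 q [-0.74, 0.03, 1.65, 0.0, 1.47, 0.77]
```

{"fn": "arm_command", "kwargs": {"deltas": [[0.25, [6, -0.2, 1.5], [0, 0, -0.02]], [0.25, [13.1, -0.4, 3], [0, 0, -0.02]], [0.25, [13.1, -0.4, 3], [0, 0, -0.02]], [0.25, [13.1, -0.4, 6], [0, 0, -0.02]], [0.25, [13.1, -0.4, 9], [0, 0, -0.02]], [0.25, [13.1, -0.4, 11], [0, 0, -0.02]], [0.25, [13.1, -0.4, 11.9], [0, 0, -0.02]], [0.25, [13.1, -0.4, 11.9], [0, 0, -0.02]], [0.25, [13.1, -0.4, 11.9], [0, 0, -0.02]]], "grip_force": 20}}

```text
t: 11.78
eef_pos: [0.5382, -0.2812, -0.0169]
tool_rot: [0.999, 0.041, 0.001, 0.001]
force: [0.3, -0.6, 0.8]
finger_gap: 0.0638
grasp_force: 0.0
```

{"fn": "arm_command", "kwargs": {"deltas": [[0.46, [0, 0, 0], [0, 0, 0]], [0.46, [0, 0, 0], [0, 0, 0]], [0.46, [0, 0, 0], [0, 0, 0]]]}}

```text
t: 12.15
eef_pos: [0.5375, -0.2806, -0.018]
tool_rot: [0.999, 0.041, 0.0, 0.0]
force: [0.4, -0.9, 0.4]
finger_gap: 0.0461
grasp_force: 0.0
```

{"fn": "arm_command", "kwargs": {"deltas": [[0.5, [0, 0, 0], [0, 0, 0]], [0.51, [0, 0, 0], [0, 0, 0]], [0.51, [0, 0, 0], [0, 0, 0]], [0.51, [0, 0, 0], [0, 0, 0]]]}}

```text
t: 12.65
eef_pos: [0.5377, -0.2812, -0.0178]
tool_rot: [0.999, 0.041, 0.0, 0.001]
force: [0.3, -3.1, 3.5]
finger_gap: 0.0422
grasp_force: 13.3
```

{"fn": "arm_command", "kwargs": {"deltas": [[0.52, [0, 0, 0], [0, 0, 0]], [0.52, [0, 0, 0], [0, 0, 0]], [0.52, [0, 0, -0.5], [0, 0, 0]], [0.52, [0, 0, -1], [0, 0, 0]], [0.52, [0, 0, -2], [0, 0, 0]], [0.52, [0, 0, -4], [0, 0, 0]], [0.52, [0, 0, -7], [0, 0, 0]], [0.52, [0, 0, -10], [0, 0, 0]], [0.52, [0, 0, -12], [0, 0, 0]], [0.52, [0, 0, -12], [0, 0, 0]], [0.52, [0, 0, -12], [0, 0, 0]]]}}

```text
t: 14.02
eef_pos: [0.537, -0.2803, 0.1013]
tool_rot: [0.999, 0.041, -0.0, -0.0]
force: [-0.2, 0.5, -2.3]
finger_gap: 0.0413
grasp_force: 12.7
```

```bash
cat > tgt.py <<'E'
from pose import *
# target: spot at pan middle, for azimuth yaw & slant; grip in tool frame GT
def target(yaw,slant,mid=np.array([.637,.034,.060]),GT=np.array([-.002,0,-.038]),back=0):
    Rt=toolR(yaw,slant); M=R.from_euler("ZY",[yaw,slant],degrees=True)
    # spot-grip in thermometer frame
    g=mid-M.apply([.185+back,-.044,0]); return g-Rt.apply(GT),Rt,g,M
E
python3 - <<'E'
from tgt import *
s=bot.get_state(); print(s["t"],s["eef_pos"],s["grasp_force"],s["finger_gap"],s["force"])
for yaw in (75,94.8,110):
  for sl in(45,):
    p,Rt,g,M=target(yaw,sl); print(yaw,sl,p.round(3),g.round(3),"back off grip z dir",M.as_matrix().round(2).tolist()); plan(p,Rt)
E
```

```text
14.025 [ 0.53698578 -0.28025336  0.10127076] 12.656103372573853 0.041328426464315754 [-0.16764143  0.53673146 -2.3215317 ]
75 45 [ 0.556 -0.107  0.164] [ 0.561 -0.081  0.191] back off grip z dir [[0.18, -0.97, 0.18], [0.68, 0.26, 0.68], [-0.71, 0.0, 0.71]]
shift cm [3.27, -17.08, -6.26] turn [-0.778, -0.134, 0.326] t 14.03 q [-0.57, 0.25, 1.39, 0.0, 1.5, 0.91]
94.8 45 [ 0.608 -0.127  0.164] [ 0.604 -0.1    0.191] back off grip z dir [[-0.06, -1.0, -0.06], [0.7, -0.08, 0.7], [-0.71, 0.0, 0.71]]
shift cm [8.36, -14.73, -6.26] turn [-0.786, 0.001, -0.002] t 14.03 q [-0.57, 0.25, 1.39, 0.0, 1.5, 0.91]
110 45 [ 0.651 -0.129  0.164] [ 0.64  -0.104  0.191] back off grip z dir [[-0.24, -0.94, -0.24], [0.66, -0.34, 0.66], [-0.71, 0.0, 0.71]]
shift cm [12.65, -14.19, -6.27] turn [-0.781, 0.105, -0.253] t 14.03 q [-0.57, 0.25, 1.39, 0.0, 1.5, 0.91]
```

{"fn": "arm_command", "kwargs": {"deltas": [[0.52, [0, 0, -2], [0, 0, 0]], [0.52, [0, 0, -5], [0, 0, 0]], [0.52, [1, -2, -8], [-0.1, 0, 0]], [0.52, [2, -4, -11], [-0.2, 0, 0]], [0.52, [3.5, -6, -12.3], [-0.32, 0, 0]], [0.52, [5, -8, -12.3], [-0.44, 0, 0]], [0.52, [6.5, -11, -12.3], [-0.56, 0, 0]], [0.52, [7.5, -13, -12.3], [-0.68, 0, 0]], [0.52, [8.4, -14.7, -12.3], [-0.786, 0, 0]], [0.52, [8.4, -14.7, -12.3], [-0.786, 0, 0]], [0.52, [8.4, -14.7, -12.3], [-0.786, 0, 0]], [0.52, [8.4, -14.7, -12.3], [-0.786, 0, 0]]]}}

```text
t: 15.52
eef_pos: [0.6089, -0.1284, 0.2252]
tool_rot: [0.923, 0.037, 0.016, 0.382]
force: [-0.2, 0.1, -1.8]
finger_gap: 0.0412
grasp_force: 11.9
```

Run:
```python
from tgt import *
s=bot.get_state(); print(s["t"],s["eef_pos"],s["grasp_force"],s["finger_gap"],s["force"])
plan(*target(94.8,45)[:2])
ims=[]
for n in("scene","top"):
    c=bot.camera(n); np.save(n+"3.npy",c,allow_pickle=True)
    # crop around grip / nose
    T=np.linalg.inv(c["cam_to_world"]); p=T[:3,:3]@np.array([.63,-.06,.2])+T[:3,3]; p=p[:2]/p[2]
    u,v=(c["mtx"][:2,:2]@(p*(1+c["k1"]*(p@p)))+c["mtx"][:2,2]).astype(int); print(n,u,v)
    a,b=max(v-75,0),max(u-50,0); ims.append(cv2.resize(c["img"][a:a+150,b:b+100,::-1],(400,600),interpolation=cv2.INTER_CUBIC)); print(a,b)
cv2.imwrite("pics/h3.png",np.hstack(ims))
```

```text
15.525 [ 0.60887013 -0.12843505  0.22524951] 11.944115459918976 0.04118700399276284 [-0.20794163  0.07856082 -1.79211748]
shift cm [-0.04, -4.46, 4.21] turn [0.0, 0.002, -0.004] t 15.53 q [0.1, 0.23, 1.38, -0.79, 1.56, 1.61]
scene 294 136
61 244
top 271 146
71 221
```

View pics/h3.png

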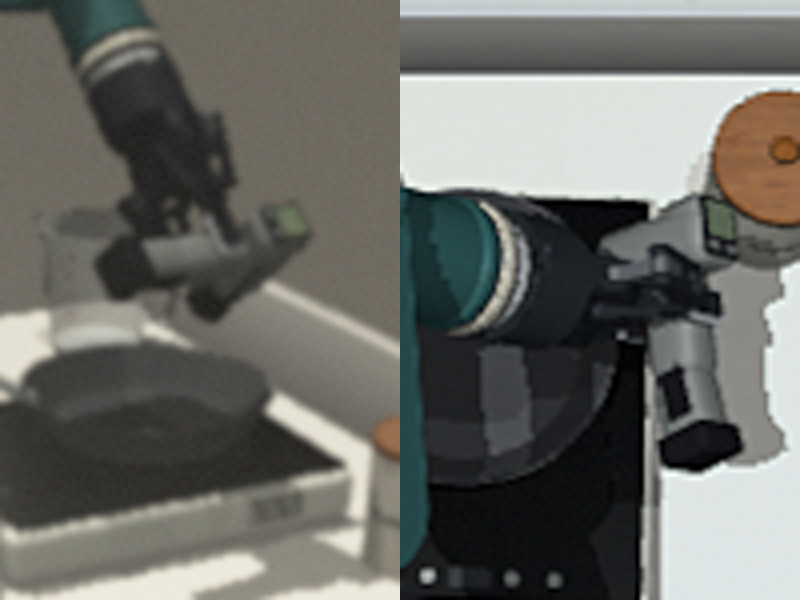

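Both views show the thermometer still held and slanting down toward the pan. Butt: scene (275,128), top (296,182). Rear display: scene (316,116), top (300,127). I'll check these in 3D against the prediction.

Run:
```python
from tgt import *
s=bot.get_state(); Rt=R.from_quat(s["tool_rot"]); M=R.from_euler("ZY",[94.8,45],degrees=True)
# actual thermometer axes from tool: x_t=-tool y, z_t=-tool z
Tm=Rt.as_matrix(); x=-Tm[:,1]; z=-Tm[:,2]; y=np.cross(z,x); Mt=np.c_[x,y,z]
g=s["eef_pos"]+Rt.apply([-.002,0,-.038]); print("g",g,"x",x.round(3))
# express all depth points in predicted thermometer frame (grip at z=20)
for n in("scene3","top3"):
    c=np.load(n+".npy",allow_pickle=True).item(); P=pts(c); L=((P-g)@Mt)*1000+[0,0,20]
    for nm,(u,v) in {"scene3":{"butt":(275,128),"lcd":(316,116),"handle":(290,124)},"top3":{"butt":(296,182),"lcd":(300,127),"handle":(291,157)}}[n].items():
        q=L[v-2:v+3,u-2:u+3].reshape(-1,3); print(n,nm,np.nanmedian(q,0).round(1))
    q=L.reshape(-1,3); k=(q[:,0]>-75)&(q[:,0]<20)&(q[:,1]>60)&(q[:,1]<125)&(q[:,2]>-30)&(q[:,2]<70); q=q[k]
    print(" butt box",len(q),np.nanpercentile(q,[3,97],axis=0).round(1).tolist())
    q=L.reshape(-1,3); k=(q[:,0]>-75)&(q[:,0]<110)&(q[:,1]>-90)&(q[:,1]<-28)&(q[:,2]>-30)&(q[:,2]<44); q=q[k]
    print(" barrel box",len(q),np.nanpercentile(q,[3,97],axis=0).round(1).tolist())
```

```text
g [ 0.60471724 -0.10180237  0.25234226] x [-0.055  0.705 -0.707]
scene3 butt [-20.3  92.9  12.7]
scene3 lcd [-41.  -49.9  18.2]
scene3 handle [-18.   34.9  18.2]
 butt box 227 [[-29.4, 62.0, -0.5], [7.4, 97.6, 35.8]]
 barrel box 296 [[-43.5, -63.5, -1.1], [82.2, -28.7, 33.4]]
top3 butt [-24.5  89.8  37.4]
top3 lcd [-42.8 -47.   21.8]
top3 handle [-16.3  23.6  34.8]
 butt box 313 [[-30.4, 61.1, 8.6], [6.5, 97.1, 42.1]]
 barrel box 355 [[-44.1, -63.2, 9.8], [35.0, -30.5, 42.5]]
```

{"fn": "arm_command", "kwargs": {"deltas": [[0.52, [0, -0.9, 0.8], [0, 0, 0]], [0.52, [0, -2, 1.8], [0, 0, 0]], [0.52, [0, -3.2, 3], [0, 0, 0]], [0.52, [0, -4.2, 3.9], [0, 0, 0]], [0.52, [0, -4.5, 4.2], [0, 0, 0]], [0.52, [0, -4.5, 4.2], [0, 0, 0]], [0.52, [0, -4.5, 4.2], [0, 0, 0]], [0.52, [0, -4.5, 4.2], [0, 0, 0]]]}}

```text
t: 16.62
eef_pos: [0.6093, -0.1251, 0.164]
tool_rot: [0.923, 0.037, 0.016, 0.383]
force: [-0.5, -0.1, -3.2]
finger_gap: 0.0411
grasp_force: 11.9
```

```bash
cat > spot.py <<'E'
from tgt import *
s=bot.get_state(); Rt=R.from_quat(s["tool_rot"]); Tm=Rt.as_matrix(); x=-Tm[:,1]; z=-Tm[:,2]; y=np.cross(z,x); Mt=np.c_[x,y,z]
g=s["eef_pos"]+Rt.apply([-.002,0,-.038]); print("t",s["t"],"spot",(g+Mt@[.185,-.044,0]).round(4),"slant",np.degrees(np.arcsin(-x[2])).round(1),s["finger_gap"],s["grasp_force"])
c=bot.camera("scene"); np.save("scene4.npy",c,allow_pickle=True); L=((pts(c)-g)@Mt).reshape(-1,3)*1000+[0,0,20]
k=(q:=L)[(q[:,0]>-75)&(q[:,0]<110)&(q[:,1]>-90)&(q[:,1]<-28)&(q[:,2]>-30)&(q[:,2]<44)]; print("barrel",np.nanpercentile(k,[3,97],axis=0).round(1).tolist())
k=q[(q[:,0]>-75)&(q[:,0]<20)&(q[:,1]>60)&(q[:,1]<125)&(q[:,2]>-30)&(q[:,2]<44)]; print("butt",np.nanpercentile(k,[3,97],axis=0).round(1).tolist())
E
python3 spot.py
```

```text
t 16.625 spot [0.6385 0.0354 0.0601] slant 45.0 0.04114635853652087 11.932657063007355
barrel [[-42.9, -67.3, -29.0], [86.9, -28.5, 32.9]]
butt [[-29.4, 63.0, -0.5], [6.6, 97.6, 36.3]]
```

{"fn": "arm_command", "kwargs": {"deltas": [[0.62, [0, 0, 0], [0, 0, 0]], [0.62, [0, 0, 0], [0, 0, 0]], [0.62, [0, 0, 0], [0, 0, 0]], [0.62, [0, 0, 0], [0, 0, 0]], [0.62, [0, 0, 0], [0, 0, 0]], [0.62, [0, 0, 0], [0, 0, 0]], [0.62, [0, 0, 0], [0, 0, 0]], [0.62, [0, 0, 0], [0, 0, 0]], [0.62, [0, 0, 0], [0, 0, 0]], [0.62, [0, 0, 0], [0, 0, 0]], [0.62, [0, 0, 0], [0, 0, 0]], [0.62, [0, 0, 0], [0, 0, 0]]], "grip_force": 35}}

```text
t: 18.18
eef_pos: [0.6089, -0.1251, 0.1631]
tool_rot: [0.923, 0.038, 0.016, 0.383]
force: [-0.8, 0.6, -1.8]
finger_gap: 0.0367
grasp_force: 41.7
```

```bash
python3 spot.py
```

```text
t 18.175 spot [0.6379 0.0354 0.0591] slant 45.0 0.036702143831490446 41.70060932636261
barrel [[-41.5, -70.8, -28.7], [91.8, -28.2, 32.3]]
butt [[-27.0, 62.9, -1.0], [8.3, 97.7, 35.9]]
```

{"fn": "arm_command", "kwargs": {"deltas": [[0.62, [0, 0, 0], [0, 0, 0]], [0.62, [0, 0, 0], [0, 0, 0]], [0.62, [0, 0, 0], [0, 0, 0]], [0.62, [0, 0, 0], [0, 0, 0]], [0.62, [0, 0, 0], [0, 0, 0]], [0.62, [0, 0, 0], [0, 0, 0]]]}}

```text
t: 18.98
eef_pos: [0.6089, -0.1252, 0.1631]
tool_rot: [0.923, 0.038, 0.016, 0.383]
force: [-0.2, 0.4, -2.2]
finger_gap: 0.0374
grasp_force: 41.7
```

{"fn": "arm_command", "kwargs": {"deltas": [[0.55, [0, 0, 0], [0, 0, 0]], [0.53, [0, 0, 0], [0, 0, 0]], [0.51, [0, 0, 0], [0, 0, 0]], [0.505, [0, 0, 0], [0, 0, 0]], [0.505, [0, 0, 0], [0, 0, 0]], [0.505, [0, 0, 0], [0, 0, 0]]]}}

```text
t: 19.73
eef_pos: [0.6089, -0.1251, 0.1631]
tool_rot: [0.923, 0.038, 0.016, 0.383]
force: [-0.1, 0.1, -2.5]
finger_gap: 0.042
grasp_force: 10.9
```

{"fn": "arm_command", "kwargs": {"deltas": [[0.5, [0, 0, 0], [0, 0, 0]], [0.5, [0, 0, 0], [0, 0, 0]], [0.5, [0, 0, 0], [0, 0, 0]]]}}

```text
t: 20.1
eef_pos: [0.6089, -0.1251, 0.1631]
tool_rot: [0.923, 0.038, 0.016, 0.383]
force: [-1.4, 0.2, -2.0]
finger_gap: 0.0427
grasp_force: 10.4
```

{"fn": "arm_command", "kwargs": {"deltas": [[0.495, [0, 0, 0], [0, 0, 0]], [0.495, [0, 0, 0], [0, 0, 0]], [0.495, [0, 0, 0], [0, 0, 0]]]}}

```text
t: 20.48
eef_pos: [0.6089, -0.1251, 0.1631]
tool_rot: [0.923, 0.038, 0.016, 0.383]
force: [0.3, -0.3, -1.8]
finger_gap: 0.0429
grasp_force: 10.0
```

```bash
python3 spot.py
```

```text
t 20.475 spot [0.6379 0.0354 0.0591] slant 45.0 0.04292839574954708 10.018816888332367
barrel [[-45.1, -68.8, -28.3], [90.8, -28.5, 33.3]]
butt [[-30.6, 62.4, -0.3], [7.9, 97.5, 36.2]]
```

{"fn": "arm_command", "kwargs": {"deltas": [[0.495, [0, 0.5, -0.5], [0, 0, 0]], [0.495, [0, 1.5, -1.4], [0, 0, 0]], [0.495, [0, 3, -2.8], [0, 0, 0]], [0.495, [0, 4.5, -4.2], [0, 0, 0]], [0.495, [0, 5.5, -5.2], [0, 0, 0]], [0.495, [0, 6, -5.6], [0, 0, 0]], [0.495, [0, 6, -5.6], [0, 0, 0]], [0.495, [0, 6, -5.6], [0, 0, 0]]]}}

```text
t: 21.52
eef_pos: [0.6087, -0.1278, 0.244]
tool_rot: [0.923, 0.038, 0.015, 0.382]
force: [-0.0, 0.7, -2.0]
finger_gap: 0.0428
grasp_force: 10.0
```

Run:
```python
from tgt import *
s=bot.get_state(); print(s["eef_pos"],s["grasp_force"],s["finger_gap"])
plan([.5375,-.281,.12],toolR(94.8)); R0=R.from_quat(s["tool_rot"]); print("world up in tool",R0.inv().apply([0,0,1]).round(3))
```

```text
[ 0.60870433 -0.12783809  0.24396547] 10.010428726673126 0.04281254723312802
shift cm [-8.32, 1.6, 19.16] turn [0.786, 0.003, -0.001] t 21.52 q [0.1, 0.22, 1.35, -0.79, 1.59, 1.58]
world up in tool [-0.002  0.707 -0.707]
```

{"fn": "arm_command", "kwargs": {"deltas": [[0.495, [-0.5, 0.6, 0.6], [0.05, 0, 0]], [0.495, [-1.5, 1.9, 1.9], [0.14, 0, 0]], [0.495, [-3, 3.7, 3.7], [0.26, 0, 0]], [0.495, [-4.5, 5.6, 5.6], [0.4, 0, 0]], [0.495, [-6, 7.5, 7.5], [0.54, 0, 0]], [0.495, [-7.3, 9.1, 9.1], [0.66, 0, 0]], [0.495, [-8, 10, 10], [0.74, 0, 0]], [0.495, [-8.3, 10.4, 10.4], [0.786, 0, 0]], [0.495, [-8.3, 8.5, 12.3], [0.786, 0, 0]], [0.495, [-8.3, 5, 15.8], [0.786, 0, 0]], [0.495, [-8.3, 2.5, 18.3], [0.786, 0, 0]], [0.495, [-8.3, 1.6, 19.2], [0.786, 0, 0]]]}}

```text
t: 23.02
eef_pos: [0.5362, -0.2804, 0.1164]
tool_rot: [0.999, 0.041, -0.004, -0.002]
force: [-1.1, -0.9, -2.4]
finger_gap: 0.0431
grasp_force: 10.7
```

{"fn": "arm_command", "kwargs": {"deltas": [[0.495, [0, 0, 0], [0, 0, 0]], [0.495, [0, 0, 0], [0, 0, 0]]]}}

```text
t: 23.28
eef_pos: [0.5395, -0.2821, 0.1231]
tool_rot: [0.999, 0.041, 0.002, 0.001]
force: [0.6, -0.0, -2.0]
finger_gap: 0.043
grasp_force: 10.7
```

Run:
```python
from tgt import *
s=bot.get_state(); print(s["eef_pos"],s["grasp_force"],s["finger_gap"],s["force"])
plan([.5375,-.281,-.0175],toolR(94.8))
Rt=R.from_quat(s["tool_rot"]); Tm=Rt.as_matrix(); x=-Tm[:,1]; z=-Tm[:,2]; y=np.cross(z,x); Mt=np.c_[x,y,z]; g=s["eef_pos"]+Rt.apply([-.002,0,-.038])
for n in("scene","top"):
    c=bot.camera(n); L=((pts(c)-g)@Mt).reshape(-1,3)*1000+[0,0,20]
    for nm,a,b in(("barrel",-90,-28),("butt",65,120)):
        k=L[(abs(L[:,0])<110)&(L[:,1]>a)&(L[:,1]<b)&(L[:,2]>-30)&(L[:,2]<50)]; print(n,nm,np.nanpercentile(k,[3,97],axis=0).round(1).tolist())
```

```text
[ 0.53954142 -0.2820858   0.12308951] 10.743223428726196 0.042982057444920604 [ 0.58990746 -0.01969565 -1.96229728]
shift cm [-0.24, -0.16, 14.06] turn [0.003, -0.003, -0.002] t 23.27 q [-0.57, 0.24, 1.36, -0.0, 1.54, 0.91]
scene barrel [[-45.0, -65.4, 4.0], [51.4, -28.4, 39.3]]
scene butt [[-31.0, 67.2, 2.0], [4.2, 98.1, 39.0]]
top barrel [[25.1, -60.6, 22.4], [85.7, -29.3, 44.0]]
top butt [[-26.6, 65.6, 34.2], [6.4, 88.7, 44.7]]
```

{"fn": "arm_command", "kwargs": {"deltas": [[0.495, [0, 0, 1], [0, 0, 0]], [0.495, [0, 0, 3.5], [0, 0, 0]], [0.495, [0, 0, 6.5], [0, 0, 0]], [0.495, [0, 0, 9.5], [0, 0, 0]], [0.495, [0, 0, 11.8], [0, 0, 0]], [0.495, [0, 0, 12.8], [0, 0, 0]], [0.495, [0, 0, 13.2], [0, 0, 0]], [0.495, [0, 0, 13.4], [0, 0, 0]], [0.495, [0, 0, 13.5], [0, 0, 0]], [0.495, [0, 0, 13.6], [0, 0, 0]], [0.495, [0, 0, 13.6], [0, 0, 0]], [0.495, [0, 0, 13.6], [0, 0, 0]]]}}

```text
t: 24.88
eef_pos: [0.5385, -0.2814, -0.015]
tool_rot: [0.999, 0.041, 0.0, 0.0]
force: [0.6, 0.5, -2.0]
finger_gap: 0.043
grasp_force: 10.7
```

{"fn": "arm_command", "kwargs": {"deltas": [[0.495, [0, 0, 0.1], [0, 0, 0]], [0.495, [0, 0, 0.2], [0, 0, 0]], [0.495, [0, 0, 0.3], [0, 0, 0]], [0.495, [0, 0, 0.3], [0, 0, 0]]]}}

```text
t: 25.38
eef_pos: [0.5385, -0.2813, -0.0179]
tool_rot: [0.999, 0.041, 0.0, -0.0]
force: [-1.5, -0.2, -0.2]
finger_gap: 0.0431
grasp_force: 10.5
```

Touching the table: the weight has gone off the wrist. A touch lower, then open.

{"fn": "arm_command", "kwargs": {"deltas": [[0.495, [0, 0, 0.05], [0, 0, 0]], [0.495, [0, 0, 0.1], [0, 0, 0]], [0.48, [0, 0, 0.1], [0, 0, 0]], [0.45, [0, 0, 0.1], [0, 0, 0]], [0.35, [0, 0, 0.1], [0, 0, 0]], [0.25, [0, 0, 0.1], [0, 0, 0]], [0.2, [0, 0, 0.1], [0, 0, 0]], [0.2, [0, 0, 0], [0, 0, 0]], [0.2, [0, 0, -2], [0, 0, 0]], [0.2, [0, 0, -6], [0, 0, 0]], [0.2, [0, 0, -12], [0, 0, 0]], [0.2, [0, 0, -14], [0, 0, 0]]]}}

```text
t: 26.88
eef_pos: [0.5409, -0.2829, 0.1294]
tool_rot: [0.999, 0.041, 0.005, 0.003]
force: [0.2, 0.1, 0.2]
finger_gap: 0.0682
grasp_force: 0.0
```

{"fn": "arm_command", "kwargs": {"deltas": [[0.2, [-8, 0, -4], [0, 0, 0]], [0.2, [-14, 0, -4], [0, 0, 0]], [0.2, [-14, 0, -4], [0, 0, 0]], [0.2, [-14, 0, -4], [0, 0, 0]], [0.2, [-14, 0, -4], [0, 0, 0]]]}}

```text
t: 27.5
eef_pos: [0.3996, -0.2929, 0.1627]
tool_rot: [0.999, 0.041, 0.001, 0.0]
force: [-0.0, -0.8, -0.3]
finger_gap: 0.0683
grasp_force: 0.0
```

Run:
```python
from pose import *
c=bot.camera("top"); cv2.imwrite("pics/t5.png",cv2.resize(c["img"][...,::-1],(768,576),interpolation=cv2.INTER_CUBIC))
s=bot.get_state(); print(s["t"],s["force"])
```

```text
27.55 [ 0.26895964 -0.49632219  0.59520474]
```

View pics/t5.png

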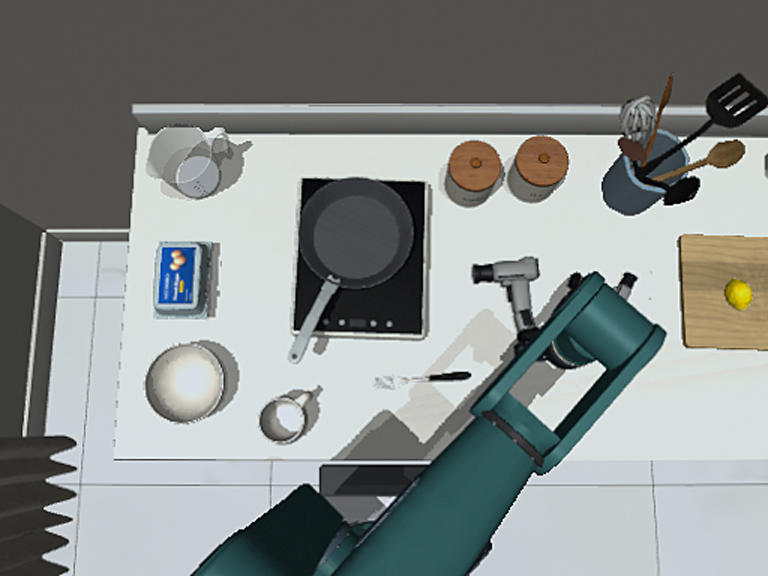

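The thermometer lies on its side at (510,290), with the arm clear of it. The pan (357,235), egg box, bowl and fork are all where they started.

```bash
python3 -c "
from rig import bot
print(bot.sign_off())"
```

```text
the job is handed in; nothing more can be done
None
```

The job is handed in at 27.6 s: I measured the pan's middle at a 45° slant with the trigger right in for over a second, let it out on the spot and laid the thermometer on its side with nothing else disturbed, though a first grip before that missed the trigger and, in a test lift, let the thermometer slip about 7 mm back onto the worktop.

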